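# Hook the sieve tray into the sifting stand

### The job

Pick up the flour sieve tray by its black handle and fit it in the sifting stand: hold it with the blue tongue end low, hook the tongue under the stand's near lip and push the sprung bar back, lower the other end while the bar is held back, then let the tray come forward so that its plain tab is fully under the far lip. Leave the tray lying flat and home in the stand with both ends captured, let go of it, and leave the bowl, can and carton where they are.

Things in the scene. Friction and masses are not known exactly. Their poses are not given: they have to be found in the camera images.
- tray_grip (a point): Centre of the grip of the loose steel sieve tray (0.25 to 0.5 kg), 42 mm above its underside. Tray axes: +x from the blue tongue end to the plain tab end, z up. The grip is an upright black strap across the tray: 8 mm thick (x), 120 mm long (y), 24 mm tall, on posts at y = +-57 mm. Tray 160 (x) by 130 (y) by 22 mm, mesh top 4 mm above its underside. Starts flat on the counter, tongue to the robot.
- tray_tongue (a point): Middle of the tip of the tray's blue tongue, at its underside: 106 mm along -x and 42 mm below tray_grip. The tongue is 80 mm wide, 6 mm thick and sticks out 26 mm from the tray frame, flush with its underside. Axes as the tray's.
- tray_tab (a point): Middle of the tip of the tray's plain steel tab, at its underside: 92 mm along +x and 42 mm below tray_grip. The tab is 80 mm wide, 6 mm thick and sticks out 12 mm, flush with the underside. Axes as the tray's.
- stand_rest (a point): Fixed white sifting stand, 243 by 156 mm: point on the plane where the tray's underside rests, 60 mm above the counter. Stand axes: +x from near lip (robot side) to far lip, z up; the tray lies with its x along it. Home: tray middle 2 mm to +x of this point. Flared side guides, 138 mm apart, 17 mm above the resting plane, at x = -60 to +70 mm; ledges under both tray ends.
- near_lip (a point): Inner edge of the near red lip, on its underside: 93 mm along -x and 14 mm above stand_rest; 5 mm thick, 44 mm deep, with a 24 mm gap at mid-width where an orange peg of the sprung bar shows. The tongue goes under it only with the tab end raised about 5 to 14 degrees: flat, the tab would strike the far lip. Axes as the stand's.
- far_lip (a point): Inner edge of the far red lip, on its underside: 86 mm along +x and 10 mm above stand_rest; 5 mm thick. Under it a ledge on the resting plane and a solid stop 8 mm farther to +x, which the tab touches when home. To lower past this lip the tray's middle must be over 6 mm to -x of stand_rest, the bar then pressed 10 mm or more. Axes as the stand's.
- stand_slot (a point): Point on the ledge under the near lip, on the resting plane, 104 mm along -x from stand_rest: where the tongue's tip lies when home. The sprung bar's face starts 2 mm to +x of it; the tongue pushes it up to 17 mm to -x, to a hard end stop. It pushes back with about 2 N at first and 6.2 N at the stop, and stays 2 mm pressed with the tray home. Axes as the stand's.
- bowl_mid (a point): Small steel bowl, 110 mm across and 50 mm high, bystander; point at mid-height.
- spice_can_mid (a point): Tin with a yellow label, 60 mm across and 85 mm high, bystander; point at mid-height.
- carton_mid (a point): White and blue milk carton, 62 mm square and 200 mm high, bystander; point 75 mm above its underside.
Not all that is in view belongs to the job. Of the things like the part that bears tray_grip, leave any that is yellow; of the rest the smaller one is meant.

How it is judged:
On the way, in this order (a step that is already met when the one before it is completed fails the run):
1. the tray is lifted clear of the counter (height (world z) of each of tray_tongue, tray_tab above 0.03 m), for 0.2 s.
2. the tongue is hooked under the near lip and presses the bar, the tab end still raised (distance between tray_tongue and stand_slot below 0.025 m and x of tray_tongue in the frame of stand_slot below -0.002 m and z of tray_tab in the frame of stand_rest above 0.012 m), for 0.1 s.
At the end, for the whole second after the job is handed in: The tray is at rest and released, flat (within 0.03 rad, tab end within 3 mm and tongue end within 5 mm of the resting plane), its tongue tip within 6.5 mm of its home point under the near lip and its tab at least 4 mm under the far lip (distance between tray_tongue and stand_slot below 0.0065 m and x of tray_tab in the frame of stand_rest above 0.09 m and z of tray_tab in the frame of stand_rest below 0.003 m and z of tray_tongue in the frame of stand_rest below 0.005 m and angle between tray_grip's own z axis and vertical below 0.03 rad and linear speed of tray below 0.01 m/s and contact force between the fingers and tray below 0.1 N); the robot touches nothing.
It fails at once if a bystander is shifted by more than 30 mm or knocked over (distance of any of bowl_mid, spice_can_mid, carton_mid from where it was at the start of the episode above 0.03 m or angle between any of bowl_mid, spice_can_mid, carton_mid's own z axis and vertical above 0.5 rad).
It also fails if it takes over 45 s, if anything falls off the work surface, if the arm or the gripper's body presses on something with over 40 N, if the wrist force passes 120 N, or if a joint passes its speed limit or range.

### The arm

A 7-joint arm with a two-finger parallel gripper is mounted at the origin on the work surface. World frame = base frame: x ahead of the robot, y to its left, z up, the work surface at z = 0. Lengths are in m, angles in rad, forces in N, time in s.
With the tool pointing down it reaches from about 0.425 to 0.925 m from the base axis. Payload 6.8 kg.
Tool frame: the origin (TCP) lies between the finger pads; the fingertips stand 14 mm ahead of it and the grasp point (between the pads) lies 5 mm behind it; z points along the fingers, y is the line along which they close (so a half turn about z gives the same grasp; the last joint's range is limited). The gripper opens to 85 mm and grips with 20 to 120 N. Pads are 22 mm wide; open, the fingers measure 114 mm over their backs; the gripper's body (76 mm by 85 mm) begins 54 mm behind the grasp point. The pads swing forward as they close: fully open they stand 13 mm farther back than shut.
Start: joints at [1.051, 0.477, 0.022, 1.555, -0.011, 1.109, -0.083], TCP at [0.27, -0.619, 0.245] pointing down, gripper open.
Joint ranges: [-2.96, 2.96], [-0.34, 2.1], [-1.41, 1.46], [0.24, 2.44], [-1.37, 4.51], [0.17, 1.92], [-2.96, 2.96]. Speed limits (rad/s): [2.39, 2.39, 3.14, 3.14, 3.14, 3.14, 3.14].

### API

Orientations are given as a rotation vector (axis times angle).
In Python, from bench import r, eyes, ticket gives the robot as it stands. The module is installed in compiled form; this text tells all that it offers.
- The arm moves only by the tool arm_command, never from a script. Its argument "plan" is text: rows parted by semicolons, each of 4 numbers parted by spaces: the shift along the tool's x, y, z in m, then the turn about the tool's z in degrees. In form: tx ty tz yaw; .... A call has 1 to 20 rows; each row shifts and turns the commanded pose from where the row before left it, along the tool's axes as they then stand; what a row does not reach is not made up. A row lasts 1/8 s, in which the tool goes at most 62.5 mm and 10.7 degrees, less where a joint would pass 70% of its speed; a pose out of reach is approached as far as the arm can. A call is refused whole if a number of a shift passes 0.0625 or a number of a turn 10.7, either way. A call with a gripper value outside its range is refused whole. "hand" is the closure, from -1 (fully open) to 1 (shut), set as the call begins (left out, the last holds). The fingers move at their own pace and stop on an object; "grip_force" is the grip in N (left out, the last holds). Time passes only in rows, so rows that do not move let the fingers close. It gives the time, the measured TCP pose, the force, the opening and the grip force at its end, in the units of the state.
- r.get_obs(): the state, without advancing time (a new reading comes with each control period).
- eyes.grab_frame(name): name is "side" or "top"; returns (picture, depth): 400x640x3 uint8, red, green, blue; 400x640 float32, m along the optical axis (not along the pixel's ray), 0 where there is no reading.
- eyes.calibration(name): a dict with "fov_y" (degrees; the focal length in pixels is half the picture's height over the tangent of half this angle, whatever the lens; pixels are square), "cx", "cy" (the principal point, pixels), "origin" and "attitude" of the camera in the world. Camera axes: x right, y up, looking along -z (the intrinsics and any distortion apply to the point x, -y, -z); pixel columns grow to the right and rows downward; lengths in m; the calibration is good to about 2 mm. A picture is of the moment at which its call begins. calibration takes no time and is no camera call.
- ticket.hand_in(): hands the job in; it is judged then, once.
The state is a dict: "clock": time; "joints": joint angles; "qvel": joint speeds; "tau": joint torques, N m; "tcp_pos": TCP position; "orientation": TCP orientation; "contact_force": force on the tool from outside, world axes, zero at the start; "moment": the same for the moment, N m; "grip_width": finger opening in m; "gripper_force": force on a finger pad.
Only numpy, scipy, OpenCV 4.12 (cv2) and the standard library are available. Lean on these libraries where they do the work, as an engineer would, in place of code of your own. Each camera call takes 0.05 s, during which the arm holds its last target. There are 200 camera calls.

## Working session

There is one attempt and no reset: what is moved stays moved. The work goes in short steps, Python scripts to look and compute and a tool call to move; the robot and the scene stay as the last step left them, time stands still between calls to the robot, and variables do not carry over. Pictures are saved under pics/ and viewed, at most 12 in all, crops included, and the job is handed in when it is done.

Besides the shell and the picture viewer there is one more tool, called after "Request:" as name(argument=value, ...) on one line, values as JSON. arm_command: Moves the arm, as the interface text tells. Its arguments: {"type":"object","properties":{"plan":{"type":"string"},"hand":{"type":"number"},"grip_force":{"type":"number"}},"required":["plan"]}

```bash
mkdir -p pics; cat > h.py <<'E'
import numpy as np,cv2
from bench import r,eyes,ticket
from scipy.spatial.transform import Rotation as R
E
python3 - <<'E'
from h import *
o=r.get_obs();print(o)
for n in("side","top"):
    c=eyes.calibration(n);print(n,c)
    p,d=eyes.grab_frame(n);np.savez(f"{n}0.npz",p=p,d=d)
    cv2.imwrite(f"pics/{n}0.png",p[:,:,::-1]);print((d>0).mean(),d.min(),d.max())
E
```

```text
{'clock': 0.0, 'joints': array([ 1.05088116,  0.47783083,  0.02234772,  1.55642416, -0.01153339,
        1.10933209, -0.08308032]), 'qvel': array([-3.52618292e-04,  1.39541398e-03, -6.99740655e-05,  8.70523757e-04,
        8.91660082e-04,  8.81716340e-04,  5.87474825e-04]), 'tau': array([-4.43015342e-04, -5.96454656e+01,  1.60733387e+00, -2.81195068e+01,
        1.22823397e-02,  9.28371563e-03,  1.63895811e-05]), 'tcp_pos': array([ 0.26995078, -0.61805269,  0.24431677]), 'orientation': array([-3.07346029e+00, -6.41978321e-01,  7.72667297e-04]), 'contact_force': array([-0.47408482, -0.13179524, -0.1049972 ]), 'moment': array([ 0.01505413, -0.04814852, -0.02275382]), 'gripper_force': 0.0, 'grip_width': 0.08537884782939356}
side {'fov_y': 42.91616904017187, 'cx': 318.7174031169248, 'cy': 204.10271136089543, 'origin': array([-0.26881407,  1.16337995,  0.9366221 ]), 'attitude': array([ 0.41422672, -1.28680575, -2.28217324])}
0.996078125 0.0 3.643731
top {'fov_y': 49.65137623354119, 'cx': 318.47957501401083, 'cy': 192.140903631161, 'origin': array([0.38248427, 0.0103986 , 1.39492383]), 'attitude': array([ 0.07548918, -0.08181798, -1.5665113 ])}
0.99603125 0.0 2.26427
```

View pics/side0.png

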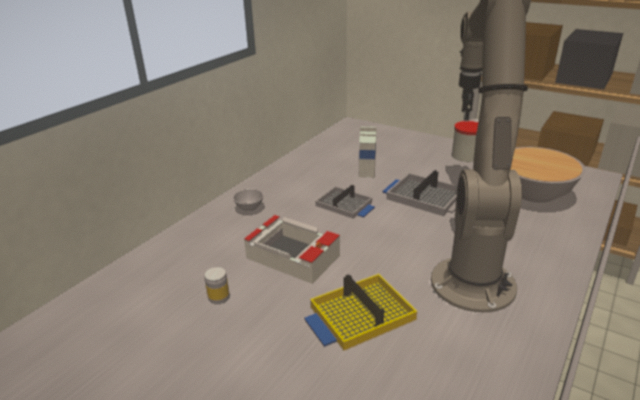

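View pics/top0.png

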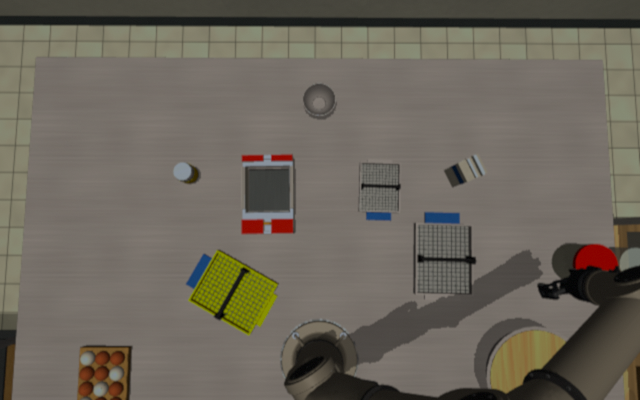

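```bash
cat >> h.py <<'E'
def world(n,d,px=None):
    c=eyes.calibration(n);f=200/np.tan(np.radians(c['fov_y']/2))
    v,u=np.mgrid[0:400,0:640].astype(float)
    P=np.stack([(u-c['cx'])/f*d,-(v-c['cy'])/f*d,-d],-1)
    return P@R.from_rotvec(c['attitude']).as_matrix().T+c['origin']
def proj(n,X):
    c=eyes.calibration(n);f=200/np.tan(np.radians(c['fov_y']/2))
    p=(np.atleast_2d(X)-c['origin'])@R.from_rotvec(c['attitude']).as_matrix()
    return np.c_[c['cx']+f*p[:,0]/-p[:,2],c['cy']+f*p[:,1]/p[:,2]]
def ray(n,u,v,z):
    c=eyes.calibration(n);f=200/np.tan(np.radians(c['fov_y']/2))
    D=R.from_rotvec(c['attitude']).as_matrix()@np.array([(u-c['cx'])/f,-(v-c['cy'])/f,-1])
    return c['origin']+D*(z-c['origin'][2])/D[2]
E
python3 - <<'E'
from h import *
for n in("side","top"):
    z=np.load(f"{n}0.npz");p,d=z['p'].astype(int),z['d'];W=world(n,d)
    ok=d>0
    red=(p[...,0]>140)&(p[...,1]<60)&ok&(W[...,1]>-.3)
    blue=(p[...,2]>p[...,0]+50)&ok&(W[...,2]<.15)&(p[...,2]>90)
    for nm,m in(("red",red),("blue",blue)):
        k,l,s,c=cv2.connectedComponentsWithStats(m.astype(np.uint8))
        for i in range(1,k):
            if s[i,4]>15:
                w=W[l==i];print(n,nm,s[i],c[i].round(1),np.median(w,0).round(4),w.min(0).round(3),w.max(0).round(3))
    t=W[(W[...,2]<.02)&ok&(W[...,0]>.3)&(W[...,0]<.6)&(W[...,1]<.5)&(W[...,1]>-.5)]
    A=np.c_[t[:,:2],np.ones(len(t))];print(n,"plane",np.linalg.lstsq(A,t[:,2],rcond=None)[0],np.median(t[:,2]))
p,t0=np.load("top0.npz")['p'],0
a=cv2.resize(p[140:250,225:415],None,fx=4.2,fy=4.2,interpolation=2)
cv2.imwrite("pics/c1.png",a[:,:,::-1])
p=np.load("side0.npz")['p']
a=cv2.resize(p[170:290,230:390],None,fx=4.8,fy=4.8,interpolation=2)
cv2.imwrite("pics/c2.png",a[:,:,::-1])
E
```

```text
side red [265 217  12   9  38] [270.3 220.8] [0.6214 0.1236 0.0714] [0.615 0.096 0.066] [0.629 0.149 0.074]
side red [246 230  14  10  44] [252.8 234.4] [0.6186 0.2112 0.0713] [0.613 0.18  0.068] [0.628 0.24  0.075]
side red [319 233  19  12 137] [327.9 238.5] [0.4088 0.1162 0.0757] [0.39  0.087 0.071] [0.431 0.147 0.082]
side red [301 248  21  14 166] [311.2 254. ] [0.4081 0.206  0.0757] [0.387 0.172 0.071] [0.429 0.238 0.081]
side blue [384 180  13  12  25] [390.2 185.6] [ 0.4502 -0.3957  0.0041] [ 0.445 -0.442  0.   ] [ 0.455 -0.338  0.008]
side blue [360 205  13  11  62] [365.6 210.1] [ 0.4463 -0.1885  0.0025] [ 0.432 -0.23  -0.004] [ 0.457 -0.149  0.008]
side blue [306 314  29  30 358] [319.8 328.7] [0.2665 0.3811 0.0054] [0.218 0.341 0.   ] [0.318 0.42  0.011]
side plane [ 0.01076452 -0.00246106 -0.00547851] -0.0027079591957950844
top red [243 156  19   3  40] [252.6 157.2] [0.6232 0.2076 0.0759] [0.619 0.183 0.071] [0.627 0.239 0.083]
top red [272 156  19   3  52] [281.3 157. ] [0.6238 0.1196 0.0764] [0.62  0.093 0.071] [0.628 0.149 0.082]
top red [272 219  20  14 168] [282.1 225.4] [0.4141 0.1128 0.0803] [0.393 0.088 0.074] [0.432 0.146 0.086]
top red [243 220  19  13 173] [252.  225.9] [0.411  0.2065 0.0797] [0.393 0.179 0.073] [0.429 0.235 0.087]
top blue [367 212  24   8 165] [378.4 216. ] [ 0.4457 -0.1869  0.0068] [ 0.436 -0.226 -0.001] [ 0.458 -0.15   0.013]
top blue [425 213  34  10 326] [442.  217.4] [ 0.4427 -0.3918  0.009 ] [ 0.427 -0.445  0.001] [ 0.456 -0.336  0.016]
top blue [187 255  24  33 295] [198.3 270.8] [0.2705 0.3844 0.0091] [0.22  0.348 0.001] [0.321 0.42  0.016]
top plane [ 8.18048065e-03  3.26795032e-05 -1.13069936e-03] 0.0016861950132807113
```

View pics/c1.png

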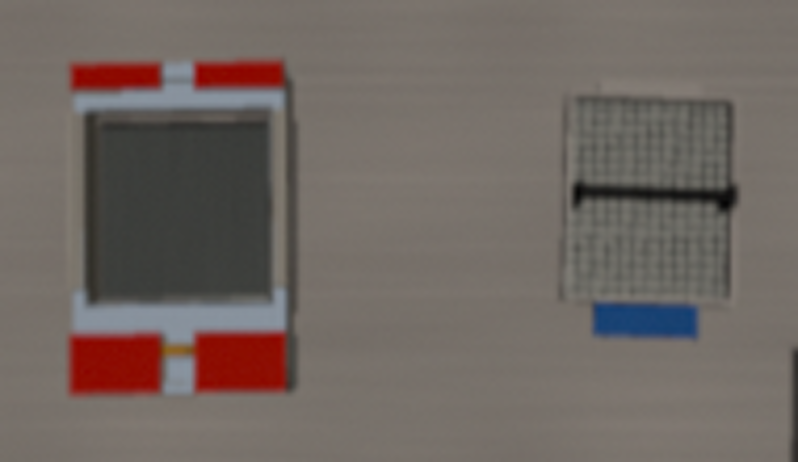

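View pics/c2.png

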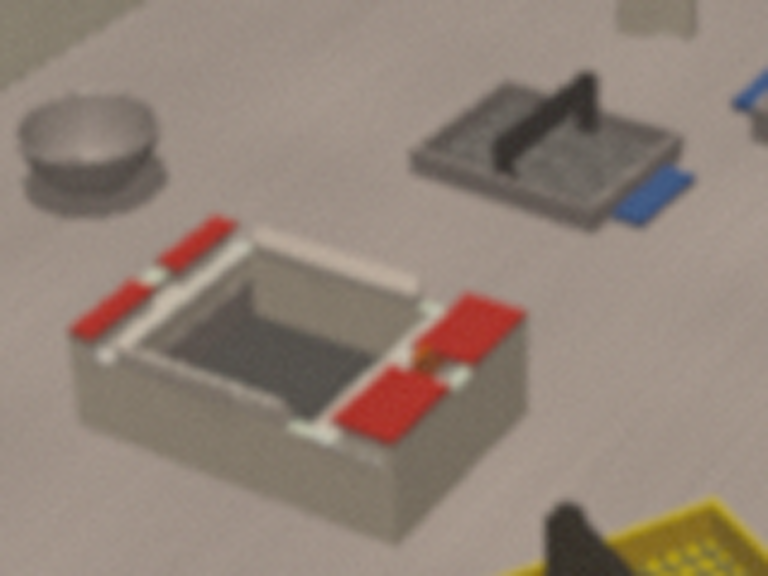

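```bash
python3 - <<'E'
from h import *
T=lambda u,v:("top",225+(u+.5)/4.2-.5,140+(v+.5)/4.2-.5)
S=lambda u,v:("side",230+(u+.5)/4.8-.5,170+(v+.5)/4.8-.5)
for nm,z,t,s in [("near in L",.079,(70,334),(333,420)),("near in R",.079,(286,334),(470,292)),
 ("near out L",.079,(70,394),(395,443)),("near out R",.079,(286,391),(525,315)),
 ("far in L",.075,(72,89),(88,340)),("far in R",.075,(284,88),(238,222)),
 ("far out L",.075,(70,64),(70,330)),("far out R",.075,(284,62),(215,215)),
 ("strap L",.054,(577,189),(497,145)),("strap R",.054,(735,194),(590,72)),
 ("tongue tip L",.006,(594,337),(640,222)),("tongue tip R",.006,(697,338),(692,180)),
 ("frame near L",.022,(562,300),None),("frame near R",.022,(732,304),None),("frame far L",.022,(566,95),None),("frame far R",.022,(734,98),None)]:
    a=ray(*T(*t),z);b=ray(*S(*s),z) if s else a*np.nan
    # triangulated
    tri=None
    if s:
        ca,cb=[eyes.calibration(n)['origin'] for n in("top","side")]
        da,db=a-ca,b-cb;k=np.linalg.lstsq(np.c_[da,-db],cb-ca,rcond=None)[0]
        tri=((ca+k[0]*da+cb+k[1]*db)/2).round(4)
    print(nm,a.round(4),b.round(4),tri)
z=np.load("top0.npz");W=world("top",z['d']);
d=W[...,2];m=(abs(W[...,1]+.19)<.06)&(abs(W[...,0]-.54)<.05)&(d>.036);w=W[m];print("strap depth",len(w),np.median(w,0),np.polyfit(w[:,1],w[:,0],1),w.min(0),w.max(0))
E
```

```text
near in L [0.4316 0.2395 0.079 ] [0.4266 0.24   0.079 ] [0.43   0.2388 0.0771]
near in R [0.4321 0.0834 0.079 ] [0.4299 0.0846 0.079 ] [0.4316 0.0831 0.0776]
near out L [0.3884 0.2387 0.079 ] [0.3832 0.2395 0.079 ] [0.3867 0.238  0.0768]
near out R [0.391 0.083 0.079] [0.3868 0.0888 0.079 ] [0.3907 0.0831 0.0743]
far in L [0.6117 0.2425 0.075 ] [0.6076 0.247  0.075 ] [0.612  0.2429 0.0711]
far in R [0.613  0.0866 0.075 ] [0.6107 0.0884 0.075 ] [0.6129 0.0864 0.0733]
far out L [0.6303 0.2443 0.075 ] [0.6244 0.2444 0.075 ] [0.6287 0.2432 0.0733]
far out R [0.6324 0.0868 0.075 ] [0.6294 0.0892 0.075 ] [0.6323 0.0866 0.0727]
strap L [ 0.5413 -0.1307  0.054 ] [ 0.5349 -0.1169  0.054 ] [ 0.5431 -0.1314  0.0442]
strap R [ 0.538  -0.2483  0.054 ] [ 0.5321 -0.2454  0.054 ] [ 0.5368 -0.2498  0.0507]
tongue tip L [ 0.4332 -0.1479  0.006 ] [ 0.4333 -0.1459  0.006 ] [ 0.4337 -0.1478  0.0048]
tongue tip R [ 0.4326 -0.2267  0.006 ] [ 0.4287 -0.2163  0.006 ] [ 0.4336 -0.2276 -0.0013]
frame near L [ 0.4605 -0.1221  0.022 ] [nan nan nan] None
frame near R [ 0.4578 -0.2508  0.022 ] [nan nan nan] None
frame far L [ 0.6175 -0.1262  0.022 ] [nan nan nan] None
frame far R [ 0.6157 -0.2549  0.022 ] [nan nan nan] None
strap depth 139 [ 0.53713044 -0.18994889  0.05376577] [0.0235572  0.54187913] [ 0.5280194  -0.24965118  0.03669571] [ 0.54732499 -0.13048213  0.06064929]
```

The top view shows the wanted small grey tray: strap at about (380,187), tongue toward the robot at (378,216). The stand's lips are at about (268,226) and (268,157). The larger grey tray at (443,258) and the yellow one are the decoys. The measured heights of the lips (75–79 mm) and strap (54 mm) match the text.

Moving over the tray first: turn, then shift.

Request:
arm_command(plan="0 0 0 -9.3;0 0 0 -9.3;0 0 0 -9.3;0 0 0 -9.3;0 0 0 -9.3;0 0 0 -9.3;0 0 0 -9.3;0.036 0.0216 0 0;0.0363 0.0216 0 0;0.0363 0.0216 0 0;0.0363 0.0216 0 0;0.0363 0.0216 0 0;0.0363 0.0216 0 0;0.0363 0.0216 0 0;0.0363 0.0216 0 0;0.0363 0.0216 0 0;0.0363 0.0216 0 0;0.0363 0.0216 0 0;0.0363 0.0216 0 0;0 0 0 0", hand=-1, grip_force=40)

```text
clock: 2.6
tcp_pos: [0.5408, -0.185, 0.2452]
orientation: [-2.239, -2.203, -0.003]
contact_force: [-0.4, -1.3, -0.3]
grip_width: 0.0853
gripper_force: 0.0
```

Request:
arm_command(plan="-0.0045 -0.0023 0.03 0.4;0 0 0.03 0;0 0 0.03 0;0 0 0.03 0;0 0 0.03 0;0 0 0.03 0;0 0 0.02 0;0 0 0.008 0;0 0 0 0;0 0 0 0")

```text
clock: 3.85
tcp_pos: [0.5376, -0.194, 0.0383]
orientation: [2.253, 2.187, 0.001]
contact_force: [0.1, 0.1, -0.7]
grip_width: 0.0856
gripper_force: 0.0
```

Request:
arm_command(plan="0 0 0 0;0 0 0 0;0 0 0 0;0 0 0 0;0 0 0 0;0 0 0 0", hand=1)

```text
clock: 4.6
tcp_pos: [0.5372, -0.1938, 0.0375]
orientation: [2.254, 2.188, 0.001]
contact_force: [-0.1, 0.5, 2.2]
grip_width: 0.0075
gripper_force: 40.0
```

Request:
arm_command(plan="0 0 -0.02 0;0 0 -0.03 0;0 0 -0.03 0;0 0 -0.03 0;0 0 -0.01 -2.6;0.03 0.0014 0 0;0.0405 0.0014 0 0;0.0405 0.0014 0 0;0.0405 0.0014 0 0;0.0405 0.0014 0 0;0.0405 0.0014 0 0;0.0405 0.0014 0 0;0.0405 0.0014 0 0;0.0405 0.0014 0 0;0 0 0 0;0 0 0 0")

```text
clock: 6.6
tcp_pos: [0.5435, 0.1597, 0.1576]
orientation: [2.204, 2.239, -0.002]
contact_force: [-0.1, -1.0, -4.6]
grip_width: 0.0074
gripper_force: 39.3
```

```bash
python3 - <<'E'
from h import *
print(r.get_obs())
for n,(v0,v1,u0,u1) in (("side",(140,290,220,420)),("top",(120,250,180,350))):
    p,d=eyes.grab_frame(n);np.savez(f"{n}1.npz",p=p,d=d)
    a=cv2.resize(p[v0:v1,u0:u1],None,fx=4,fy=4,interpolation=2)
    cv2.imwrite(f"pics/{n}1.png",a[:,:,::-1])
E
```

```text
{'clock': 6.6, 'joints': array([-0.00376059,  0.44803623, -0.50015347,  1.87317233,  0.27185987,
        0.88865582, -0.61986111]), 'qvel': array([ 1.92184812e-02,  8.81936464e-05,  1.68593219e-02,  6.00180236e-03,
        2.43393717e-03, -4.76483749e-03, -2.78103307e-03]), 'tau': array([-1.54636648e+00, -5.25849724e+01, -6.50470957e+00, -2.49886823e+01,
       -1.24139925e-01, -6.59991545e-02, -9.62656079e-03]), 'tcp_pos': array([0.54351119, 0.15970645, 0.15756426]), 'orientation': array([ 2.20362571e+00,  2.23861681e+00, -1.78807792e-03]), 'contact_force': array([-0.10965606, -0.99557881, -4.59474039]), 'moment': array([-0.08633524, -0.09394032,  0.04196653]), 'gripper_force': 39.30056154727936, 'grip_width': 0.007353066825114948}
```

View pics/side1.png

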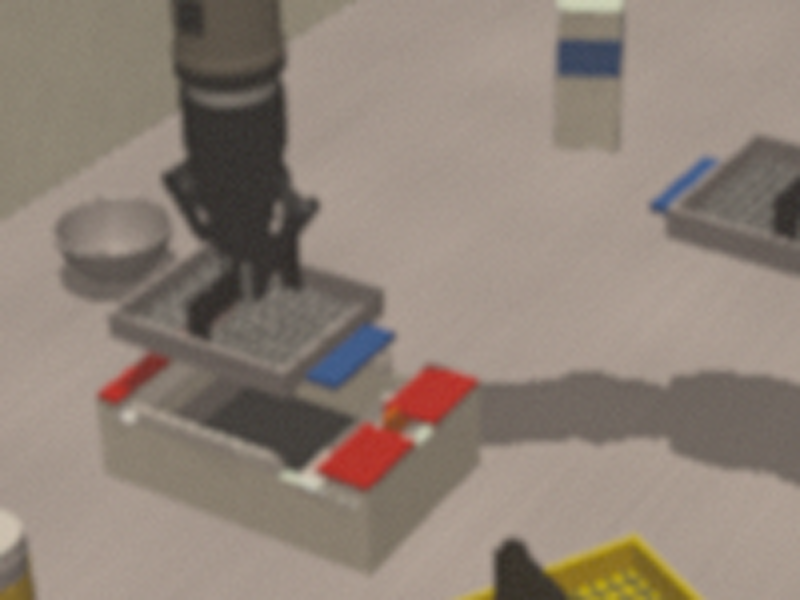

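View pics/top1.png

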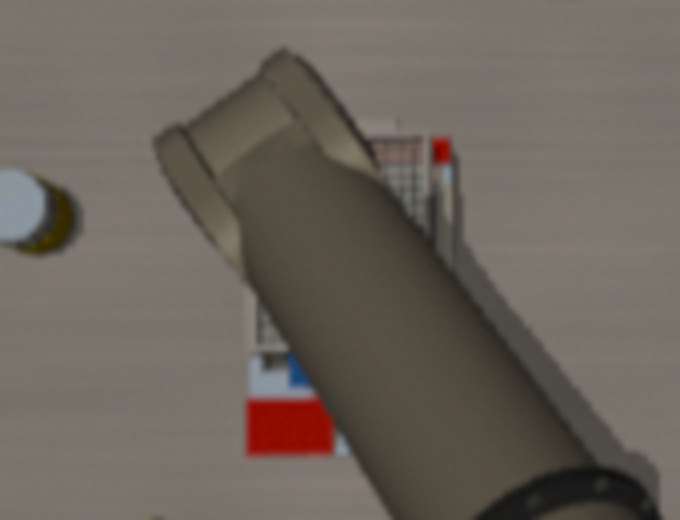

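```bash
python3 - <<'E'
from h import *
T=lambda u,v:("top",180+(u+.5)/4-.5,120+(v+.5)/4-.5)
S=lambda u,v:("side",220+(u+.5)/4-.5,140+(v+.5)/4-.5)
for nm,q,z in [("tip L",S(333,383),.126),("tip R",S(393,334),.126),("frame near L",S(290,370),.142),("frame far L",S(112,320),.142),("frame near R",S(382,292),.142),
 ("lip in L",S(319,470),.079),("lip in R",S(430,366),.079),("far outL",S(100,398),.075),
 ("T edge L",T(247,320),.142),("T edge R near top",T(434,170),.142),("T far R corner",T(425,137),.142),("T frame near L",T(247,352),.142),("T tongue L tip",T(289,386),.126),
 ("T far lip R out",T(452,138),.075),("T near lip in L",T(247,399),.079)]:
    print(nm,ray(*q,z).round(4))
E
```

```text
tip L [0.438  0.2009 0.126 ]
tip R [0.4365 0.1257 0.126 ]
frame near L [0.4591 0.2222 0.142 ]
frame far L [0.6094 0.2363 0.142 ]
frame near R [0.4611 0.1024 0.142 ]
lip in L [0.4256 0.2395 0.079 ]
lip in R [0.4289 0.0884 0.079 ]
far outL [0.6206 0.2468 0.075 ]
T edge L [0.4859 0.2295 0.142 ]
T edge R near top [0.5966 0.0948 0.142 ]
T far R corner [0.6211 0.1016 0.142 ]
T frame near L [0.4626 0.229  0.142 ]
T tongue L tip [0.4388 0.2005 0.126 ]
T far lip R out [0.6332 0.0856 0.075 ]
T near lip in L [0.4309 0.2393 0.079 ]
```

The tray is held flat. Its tongue tip is 7–9 mm beyond the near lip's edge and it is laterally centred to about 2 mm. The tool can't be tilted, so I'll rest the tab end on top of the far lip and let the tongue end drop in, which gives about 5° of tilt.

Request:
arm_command(plan="0 0 0.015 0;0 0 0.013 0;0 0 0.008 0;0 0 0.004 0;0 0 0.002 0;0 0 0 0;0 0 0 0")

```text
clock: 7.58
tcp_pos: [0.5442, 0.1606, 0.1157]
orientation: [2.204, 2.239, 0.001]
contact_force: [0.9, 0.0, -3.2]
grip_width: 0.0075
gripper_force: 39.3
```

Request:
arm_command(plan="0 0 0.0015 0;0 0 0 0;0 0 0 0")

```text
clock: 7.95
tcp_pos: [0.5439, 0.1604, 0.1138]
orientation: [2.204, 2.239, 0.0]
contact_force: [0.4, 0.6, -3.3]
grip_width: 0.0074
gripper_force: 39.3
```

Request:
arm_command(plan="0 0 0 0;0 0 0 0;0 0 0 0;0 0 0 0;0 0 0 0", hand=0.4)

```text
clock: 8.57
tcp_pos: [0.544, 0.1604, 0.1139]
orientation: [2.204, 2.239, 0.0]
contact_force: [1.3, -0.3, 0.2]
grip_width: 0.0256
gripper_force: 0.0
```

```bash
python3 - <<'E'
from h import *
for n,(v0,v1,u0,u1) in (("side",(170,290,230,390)),):
    p,d=eyes.grab_frame(n);np.savez(f"{n}2.npz",p=p,d=d)
    a=cv2.resize(p[v0:v1,u0:u1],None,fx=4.8,fy=4.8,interpolation=2)
    cv2.imwrite(f"pics/{n}2.png",a[:,:,::-1])
E
```

```text
(no output)
```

View pics/side2.png

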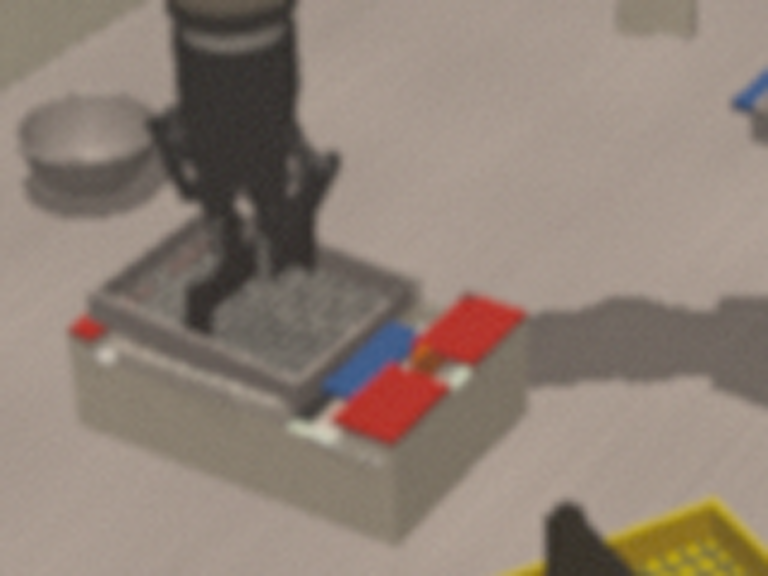

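Request:
arm_command(plan="0 0 0.005 0;0 0 0.005 0;0 -0.004 0 0;0 -0.005 0 0;0 -0.005 0 0;0 -0.005 0 0;0 0 0 0;0 0 0 0", hand=0.66)

```text
clock: 9.62
tcp_pos: [0.5248, 0.1601, 0.1039]
orientation: [-2.204, -2.239, 0.0]
contact_force: [-0.2, -0.3, -0.3]
grip_width: 0.0145
gripper_force: 0.0
```

Request:
arm_command(plan="0 -0.002 0 0;0 -0.002 0 0;0 -0.002 0 0;0 0 0 0;0 0 0 0")

```text
clock: 10.25
tcp_pos: [0.5192, 0.1601, 0.1039]
orientation: [2.204, 2.239, 0.001]
contact_force: [4.8, 0.5, -1.2]
grip_width: 0.0144
gripper_force: 1.9
```

```bash
python3 - <<'E'
from h import *
n="side";(v0,v1,u0,u1)=(170,290,230,390)
p,d=eyes.grab_frame(n);np.savez(f"{n}3.npz",p=p,d=d)
a=cv2.resize(p[v0:v1,u0:u1],None,fx=4.8,fy=4.8,interpolation=2)
cv2.imwrite(f"pics/{n}3.png",a[:,:,::-1])
print(r.get_obs()['contact_force'])
E
```

```text
[ 4.71441149  0.33801641 -1.90334478]
```

View pics/side3.png

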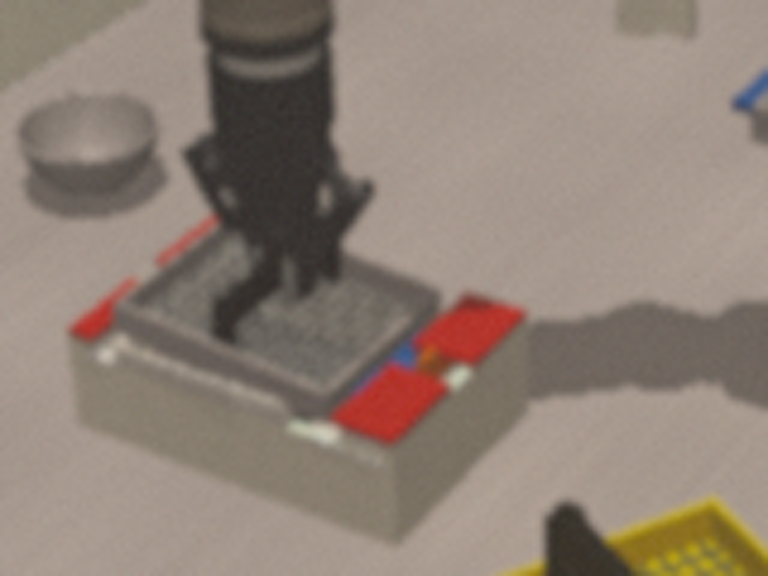

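Request:
arm_command(plan="0 -0.001 0 0;0 -0.001 0 0;0 -0.001 0 0;0 -0.001 0 0;0 0 0 0;0 0 0 0")

```text
clock: 11.05
tcp_pos: [0.5151, 0.16, 0.1039]
orientation: [2.204, 2.239, 0.0]
contact_force: [5.0, 1.4, -1.4]
grip_width: 0.0144
gripper_force: 2.5
```

Request:
arm_command(plan="0 -0.001 0 0;0 -0.001 0 0;0 -0.001 0 0;0 -0.001 0 0;0 0 0 0;0 0 0 0")

```text
clock: 11.8
tcp_pos: [0.5115, 0.16, 0.1041]
orientation: [2.204, 2.238, 0.002]
contact_force: [5.1, 0.6, -1.1]
grip_width: 0.0146
gripper_force: 2.9
```

Request:
arm_command(plan="0 -0.001 0 0;0 -0.001 0 0;0 0 0 0;0 0 0 0")

```text
clock: 12.3
tcp_pos: [0.5098, 0.16, 0.1042]
orientation: [2.204, 2.238, 0.002]
contact_force: [7.3, 0.8, -1.0]
grip_width: 0.0149
gripper_force: 3.1
```

```bash
python3 - <<'E'
from h import *
n="side";(v0,v1,u0,u1)=(170,290,230,390)
p,d=eyes.grab_frame(n);np.savez(f"{n}4.npz",p=p,d=d)
a=cv2.resize(p[v0:v1,u0:u1],None,fx=4.8,fy=4.8,interpolation=2)
cv2.imwrite(f"pics/{n}4.png",a[:,:,::-1])
print(r.get_obs()['contact_force'])
E
```

```text
[ 6.48482393  0.77351396 -1.30595234]
```

View pics/side4.png

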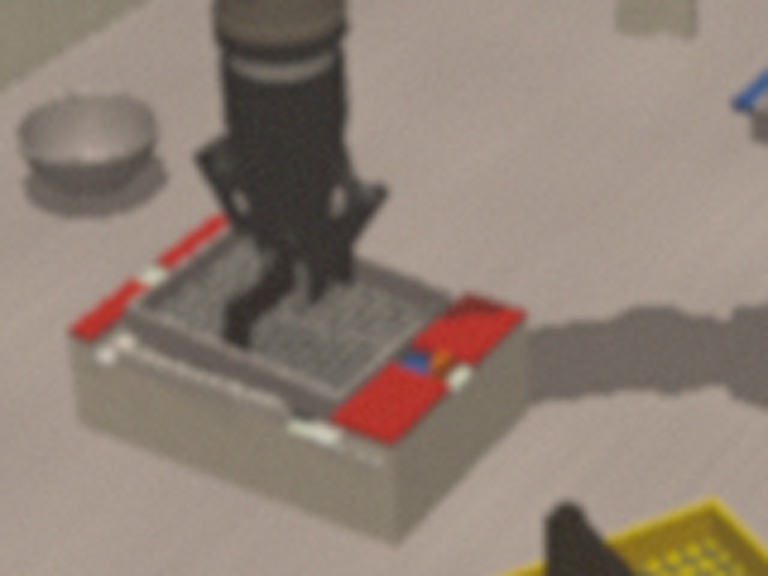

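```bash
python3 - <<'E'
from h import *
z=np.load("side4.npz");d=z['d'];W=world("side",d)
# crop corners -> world at alt heights (side-view stand_rest ~ x .521,y .163)
S=lambda u,v:("side",230+(u+.5)/4.8-.5,170+(v+.5)/4.8-.5)
for nm,u,v in(("farL",128,316),("nearL",335,398),("nearR",455,290),("strap L top",230,308)):
    for zz in(.082,.09,.097,.105,.115): print(nm,zz,(ray(*S(u,v),zz)-[.521,.163,0]).round(4))
# mesh heights from depth vs x
y,x=W[...,1],W[...,0]
m=(abs(y-.163)<.055)&(x>.45)&(x<.6)&(W[...,2]>.055)&(W[...,2]<.09)
c=z['p'].astype(int);m&=(c.min(-1)>70)
w=W[m];print(len(w),np.polyfit(w[:,0],w[:,2],1))
for a in np.arange(.45,.6,.015):
    q=w[(w[:,0]>=a)&(w[:,0]<a+.015)];print(round(a,3),len(q),np.median(q[:,2]).round(4) if len(q) else 0)
E
```

```text
farL 0.082 [0.075  0.0582 0.082 ]
farL 0.09 [0.0669 0.067  0.09  ]
farL 0.097 [0.0598 0.0747 0.097 ]
farL 0.105 [0.0517 0.0835 0.105 ]
farL 0.115 [0.0416 0.0945 0.115 ]
nearL 0.082 [-0.0854  0.0619  0.082 ]
nearL 0.09 [-0.092   0.0706  0.09  ]
nearL 0.097 [-0.0978  0.0783  0.097 ]
nearL 0.105 [-0.1043  0.0871  0.105 ]
nearL 0.115 [-0.1126  0.0981  0.115 ]
nearR 0.082 [-0.0842 -0.0716  0.082 ]
nearR 0.09 [-0.0908 -0.0616  0.09  ]
nearR 0.097 [-0.0966 -0.0528  0.097 ]
nearR 0.105 [-0.1032 -0.0428  0.105 ]
nearR 0.115 [-0.1115 -0.0302  0.115 ]
strap L top 0.082 [0.0256 0.0181 0.082 ]
strap L top 0.09 [0.018  0.0273 0.09  ]
strap L top 0.097 [0.0113 0.0353 0.097 ]
strap L top 0.105 [0.0037 0.0445 0.105 ]
strap L top 0.115 [-0.0059  0.056   0.115 ]
740 [0.1083037  0.01329923]
0.45 73 0.0638
0.465 99 0.0647
0.48 101 0.0658
0.495 92 0.0671
0.51 70 0.0687
0.525 22 0.0691
0.54 15 0.0718
0.555 56 0.0727
0.57 83 0.0735
0.585 129 0.0794
```

The tongue is under the near lip with the bar well pressed. The tab has cleared the far lip but is still held about 7 mm up by finger friction. Moving the hand down should carry it down.

Request:
arm_command(plan="0 0 0.002 0;0 0 0.002 0;0 0 0.002 0;0 0 0.002 0;0 0 0 0;0 0 0 0")

```text
clock: 13.1
tcp_pos: [0.5109, 0.1602, 0.0966]
orientation: [2.203, 2.237, 0.005]
contact_force: [7.8, 0.8, 0.1]
grip_width: 0.0145
gripper_force: 4.2
```

```bash
cat >> h.py <<'E'
def slope(tag):
    p,d=eyes.grab_frame("side");np.savez(tag+".npz",p=p,d=d);W=world("side",d)
    y,x=W[...,1],W[...,0]
    m=(abs(y-.163)<.05)&(x>.46)&(x<.575)&(W[...,2]>.05)&(W[...,2]<.09)&(p.min(-1)>70)
    w=W[m];a=np.polyfit(w[:,0],w[:,2],1);print("mesh slope",a[0]-.0108,"z at .46,.57",np.polyval(a,[.46,.57]))
    cv2.imwrite(f"pics/{tag}.png",cv2.resize(p[170:290,230:390],None,fx=4.8,fy=4.8,interpolation=2)[:,:,::-1])
E
python3 - <<'E'
from h import *
slope("s5");print(r.get_obs()['contact_force'])
E
```

```text
mesh slope -0.0008137966041222178 z at .46,.57 [0.0611481  0.06224658]
[ 8.82916135  0.65897914 -0.81908846]
```

The tray is flat now (mesh slope about 0). Next I'll let it come forward.

Request:
arm_command(plan="0 0.002 0 0;0 0.002 0 0;0 0.002 0 0;0 0.002 0 0;0 0.002 0 0;0 0.002 0 0;0 0.002 0 0;0 0 0 0;0 0 0 0")

```text
clock: 14.28
tcp_pos: [0.5228, 0.16, 0.0958]
orientation: [-2.204, -2.239, 0.0]
contact_force: [0.7, -0.1, 0.5]
grip_width: 0.0146
gripper_force: 0.0
```

```bash
python3 - <<'E'
from h import *
slope("s6");print(r.get_obs()['contact_force'])
E
```

```text
mesh slope -0.007118785600952806 z at .46,.57 [0.06010276 0.06050769]
[ 0.5656417  -0.78229385  0.01827503]
```

View pics/s6.png

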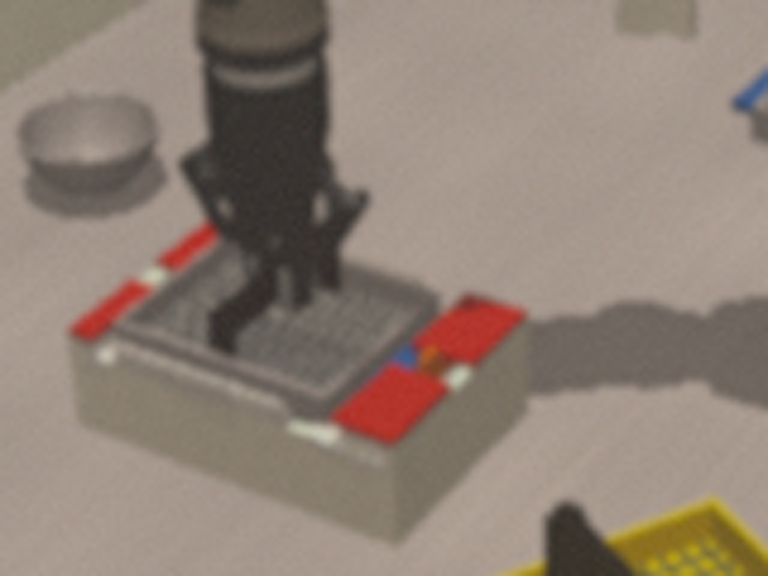

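Request:
arm_command(plan="0 0.002 0 0;0 0.001 0 0;0 0.001 0 0;0 0.001 0 0;0 0 0 0;0 0 0 0")

```text
clock: 15.08
tcp_pos: [0.5279, 0.1602, 0.0958]
orientation: [-2.204, -2.239, 0.0]
contact_force: [-0.1, 0.0, -1.9]
grip_width: 0.0149
gripper_force: 0.0
```

Request:
arm_command(plan="0 0.001 0 0;0 0.001 0 0;0 0.001 0 0;0 0 0 0;0 0 0 0")

```text
clock: 15.7
tcp_pos: [0.5308, 0.1602, 0.0958]
orientation: [-2.204, -2.239, 0.0]
contact_force: [-1.1, -0.3, 0.4]
grip_width: 0.0143
gripper_force: 0.5
```

Contact is just starting. I'll push on gently to the stop.

Request:
arm_command(plan="0 0.001 0 0;0 0.001 0 0;0 0 0 0;0 0 0 0")

```text
clock: 16.2
tcp_pos: [0.5309, 0.1602, 0.0956]
orientation: [-2.202, -2.238, 0.005]
contact_force: [-7.8, 0.3, 6.1]
grip_width: 0.0149
gripper_force: 3.8
```

```bash
python3 - <<'E'
from h import *
slope("s7");o=r.get_obs();print(o['contact_force'],o['tcp_pos'],o['grip_width'],o['gripper_force'])
E
```

```text
mesh slope -0.0034929852474011105 z at .46,.57 [0.05992731 0.06073108]
[-7.74430719 -1.23222872  5.85740412] [0.53085634 0.16019319 0.09552998] 0.014617984732927362 3.808130621910095
```

The tray is against the solid stop: the hand has stalled at -7.8 N and the position is consistent with home. Now I'll centre the fingers, open them and rise.

Request:
arm_command(plan="0 -0.003 0 0;0 -0.002 0 0;0 0 0 0;0 0 0 0")

```text
clock: 16.75
tcp_pos: [0.5282, 0.1601, 0.0959]
orientation: [2.204, 2.238, 0.001]
contact_force: [0.0, -0.4, -0.2]
grip_width: 0.0148
gripper_force: 0.0
```

Request:
arm_command(plan="0 0 0 0;0 0 0 0;0 0 0 0;0 0 -0.01 0;0 0 -0.03 0;0 0 -0.04 0;0 0 -0.04 0;0 0 -0.04 0;0 0 0 0;-0.05 0 0 0;-0.05 0 0 0;-0.05 0 0 0;-0.05 0 0 0;0 0 0 0;0 0 0 0", hand=0.3)

```text
clock: 18.62
tcp_pos: [0.5307, -0.0392, 0.2554]
orientation: [-2.203, -2.238, 0.0]
contact_force: [0.5, 1.3, 0.7]
grip_width: 0.0299
gripper_force: 0.0
```

```bash
python3 - <<'E'
from h import *
slope("s8");o=r.get_obs();print(o['contact_force'],o['tcp_pos'],o['clock'])
p,d=eyes.grab_frame("top");np.savez("top8.npz",p=p,d=d)
a=cv2.resize(p[145:240,230:350],None,fx=5,fy=5,interpolation=2)
b=cv2.imread("pics/s8.png")[180:480,60:540];a=cv2.resize(a,(600,475))[:,:,::-1]
b=cv2.resize(b,(200,125));cv2.imwrite("pics/f.png",np.hstack([a,np.vstack([b,np.zeros((350,200,3),np.uint8)])]))
E
```

```text
mesh slope -0.008787394103513932 z at .46,.57 [0.05987897 0.06010035]
[ 0.33795426 -0.09374009  0.01690763] [ 0.5308199  -0.03834031  0.25559526] 18.675
```

View pics/f.png

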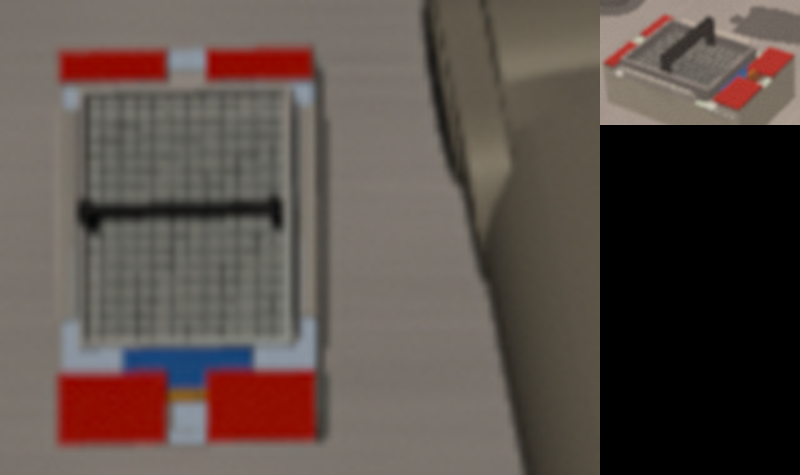

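The top view shows the tray flat and centred. The tongue runs under the near lip, with about 15 mm of blue showing between frame and lip, as it should at home. The far frame edge sits about 4 mm from the far lip, so the tab is under it. The arm is clear.

```bash
python3 -c "
from h import *
print(ticket.hand_in())"
```

```text
the job is handed in; nothing more can be done
None
```

The tray lies flat and home in the stand with both ends captured and released, as far as the last pictures show, and the job is handed in (about 19 s used); no verdict came back.

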